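# Lift the ring stack off its jig with the T-foot key

### The arm

A 6-joint arm with a two-finger parallel gripper is mounted at the origin on a cart in front of the work surface, level with it; the furniture and walls round the work are solid. World frame = base frame: x ahead of the robot, y to its left, z up, the work surface at z = 0. Lengths are in mm, angles in rad, forces in N, time in s.
With the tool pointing down it reaches from about 350 to 925 mm from the base axis. Payload 6.4 kg.
Tool frame: the origin (TCP) lies midway between the tips of the shut fingers; the grasp point (between the pads) lies 19 mm behind it; z points along the fingers, y is the line along which they close (so a half turn about z gives the same grasp; the last joint's range is limited). The gripper opens to 85 mm and grips with 20 to 120 N. Pads are 22 mm wide; open, the fingers measure 114 mm over their backs; the gripper's body (76 mm by 85 mm) begins 54 mm behind the grasp point. The pads swing forward as they close: fully open they stand 13 mm farther back than shut.
Start: joints at [0.944, 0.245, 1.558, -0, 1.339, -0.174], TCP at [284.364, 584.509, 231.29] pointing down, gripper open.
Joint ranges: [-3.13, 3.13], [-1.02, 2.26], [0.13, 2.54], [-0.95, 4.09], [0.21, 2.88], [-2.74, 2.74]. Speed limits (rad/s): [2.57, 2.57, 3.14, 3.14, 3.14, 3.14].

### API

Orientations are given as a unit quaternion [w, x, y, z].
In Python, from rig import r, get_image, camera_model, job, finder gives the robot as it stands.
- The arm moves only by the shell command python3 -m creep 'ROWS' [FORCE]. ROWS is a JSON object of lists of equal length, an entry for each row: "xyz": the shift along the tool's x, y, z in m, a list of three; "turn": the turn, a rotation vector about the tool's x, y, z in rad, a list of three; "grip": the opening, from -1 (shut) to 1 (fully open). In form: {"xyz": [[x, y, z], ...], "turn": [[rx, ry, rz], ...], "grip": [grip, ...]}. A call has 1 to 10 rows; each row shifts and turns the commanded pose from where the row before left it, along the tool's axes as they then stand; what a row does not reach is not made up. A row lasts 1/8 s, in which the tool goes at most 62.5 mm and 10.7 degrees, less where a joint would pass 70% of its speed; a pose out of reach is approached as far as the arm can. A call with a gripper value outside its range is refused whole. The fingers move at their own pace and stop on an object; FORCE is the grip in N (left out, the last holds). Time passes only in rows, so rows that do not move let the fingers close. It gives the time, the measured TCP pose, the force, the opening and the grip force at its end, in the units of the state.
- r.read_state(): the state, without advancing time (a new reading comes with each control period).
- get_image(name): name is "scene" or "top" or "wrist"; returns (picture, depth): 400x640x3 uint8, red, green, blue; 400x640 float32, mm along the optical axis (not along the pixel's ray), 0 where there is no reading.
- camera_model(name): a dict with "intrinsics" (3x3 intrinsics, pixels), "pose" (4x4, takes a point from camera to world coordinates); the wrist camera has in their place "tool_from_camera" (4x4, takes a point from camera to tool coordinates, whose origin is the TCP and whose axes are the flange's). Camera axes: x right, y up, looking along -z (the intrinsics and any distortion apply to the point x, -y, -z); pixel columns grow to the right and rows downward; lengths in mm; the calibration is good to about 2 mm. A picture is of the moment at which its call begins: read the wrist's pose just before it. camera_model takes no time and is no camera call.
- job.sign_off(): hands the job in; it is judged then, once.
Trained networks look in the newest picture that a camera, given by its name, has taken for a name from the list of things; names that differ only in an ending like _2 or _b are one class to them, and where a whole thing is asked for, a point or a joint stands for the part that bears it (a point fixed in the world has none). Each returns a list of dicts, best first, with "conf" (0 to 1); they miss things now and then, are a little off and sometimes report something else, mostly with a low value. They report only what shows in the picture. A call takes as long as a camera call. They do not tell look-alikes from the thing itself.
- finder.outline_of(query, camera): "region" (400x640 bool, what is visible of it) and "rect" ([left, top, right, bottom] in pixels, round what is visible of it).
- finder.mark_of(query, camera): "location" ([column, row] in pixels: a listed point, or the origin of a listed thing).
The state is a dict: "time": time; "joint_pos": joint angles; "qd": joint speeds; "joint_efforts": joint torques, N m; "ee_pos": TCP position; "tcp_rot": TCP orientation; "force": force on the tool from outside, world axes, zero at the start; "moment": the same for the moment, N m; "grip_width": opening from 0.0 (shut) to 1.0 (fully open); "gripper_force": force on a finger pad.
Only numpy, scipy, OpenCV 4.12 (cv2) and the standard library are available. Lean on these libraries where they do the work, as an engineer would, in place of code of your own. Each camera call takes 0.05 s, during which the arm holds its last target. There are 200 camera calls.

### The job

Take the lifting key out of its socket block, lower it through the three stacked rings, feel gently for the slot of the carrier plate beneath them, pass the key's foot through the slot and turn the key so that the foot catches under the plate. Lift plate and rings off the jig together, set the stack down gently in the middle of the drying stand, let go and leave the key standing upright in it. Press only lightly on the jig and the stand (less than 2.5 kg), do not touch the rings with the gripper, and leave the bottles, beaker and vial where they are.

Things in the scene. Friction and masses are not known exactly. Their poses are not given: they have to be found in the camera images.
- key: Loose upright lifting key, 109 mm tall, 90 g, standing in the socket block. Origin: centre of the foot's underside, z up. Foot: steel crossbar 22 mm along the key's x, 10 mm along y, z 0 to 6 mm; neck 10 mm thick, z 6 to 14.5; drum 25 mm in diameter, z 14.5 to 45.5, lower edge chamfered to a flat face of 21 mm diameter; shaft 10 mm thick to z 66; grip above.
- key_grip (a point): Middle of the key's black square grip, 88 mm above the key's origin, same axes. The grip is 16 x 16 mm with sides along the key's x and y, and reaches from 66 to 108 mm above the key's origin. Hold it here from above.
- holder: Fixed grey socket block, 68 x 68 mm, 38 mm high, with a round upright hole of 27 mm diameter whose floor is 6 mm above the worktop; the key stands in it. Origin: centre of the underside.
- jig: Fixed white jig, 82 x 82 mm; origin: centre of the underside. Four steel pins, 6 mm thick, stand round the rings on a 32 mm radius, up to 50 mm above the worktop. A round well, 31 mm wide, in its middle, from 6 to 22 mm above the worktop: under the plate the foot can turn freely in it.
- jig_seat (a point): Jig axis at the ledge round the well, 22 mm above the worktop; axes are the jig's. With the key fully down the drum's lower face sits on the carrier plate and the key's origin is 7.5 mm below this point. From there 1.5 mm of free lift remain before the foot, turned 60 to 90 degrees across the slot, catches the plate. The hanging plate can tip on the narrow foot if jerked: carry smoothly.
- plate_top (a point): On the jig axis, 29 mm above the worktop: start height of the upper face of a square steel carrier plate, 40 x 40 x 7 mm, 50 g (its pose is not given; this point stays with the jig, axes the jig's). A slot 26 x 13 mm goes through its middle, its long direction anywhere within 30 degrees either side of the jig's x. The foot drops through when within about 6 degrees of it, else it rests on top.
- ring_low: Lowest of three equal loose aluminium rings: 54 mm outside, hole 28 mm, 9 mm high, 45 g. Origin: centre of the underside. It lies on the carrier plate, which short walls keep from turning (1 mm play each side). The rings have up to 2 mm of sideways play inside the pins.
- ring_mid: Middle ring, same size, lies on ring_low.
- ring_top: Top ring, same size, lies on ring_mid; its upper face starts 56 mm above the worktop.
- stand: Fixed drying stand: dark base 100 x 90 mm, 6 mm thick, with two white rails 90 mm long along its x, 26 mm wide, tops 26 mm above the worktop, 28 mm apart along y. Origin: centre of the underside.
- stand_top (a point): Middle of the drying stand between the rails, at the height of their upper faces. The carrier plate shall rest across both rails, with the key's foot hanging in the gap.
- media_bottle: Bystander: loose bottle, 56 mm in diameter, 107 mm tall. Origin at the underside.
- agar_bottle: Bystander: loose bottle, 56 mm in diameter, 107 mm tall. Origin at the underside.
- beaker: Bystander: small glass beaker, 48 mm in diameter, 57 mm tall. Origin at the underside.
- vial: Bystander: small vial with cap, 21 mm in diameter, 47 mm tall. Origin at the underside.
Not all that is in view belongs to the job. Leave any purple look-alike of the stand alone.

How it is judged:
By the outcome, as a careful person would: the job done as asked, in the order asked, and still so for the second after the job is handed in, with the robot touching nothing.
It also fails if it takes over 72 s, if anything falls off the work surface, if the arm or the gripper's body presses on something with over 40 N, if the wrist force passes 120 N, or if a joint passes its speed limit or range.

## Working session

There is one attempt and no reset: what is moved stays moved. The work goes in short steps, Python scripts to look and compute and a shell command to move; the robot and the scene stay as the last step left them, time stands still between calls to the robot, and variables do not carry over. Pictures are saved under pics/ and viewed, at most 10 in all, crops included, and the job is handed in when it is done.

```bash
ls; mkdir -p pics
cat > h.py <<'E'
import numpy as np, cv2
from rig import r, get_image, camera_model, job, finder
from scipy.spatial.transform import Rotation as R
def tool():
    s=r.read_state(); q=s["tcp_rot"]; T=np.eye(4)
    T[:3,:3]=R.from_quat([q[1],q[2],q[3],q[0]]).as_matrix(); T[:3,3]=s["ee_pos"]; return T
def pose(name,T=None):
    m=camera_model(name)
    return (np.array(m["intrinsics"]), np.array(m["pose"]) if "pose" in m else T@np.array(m["tool_from_camera"]),m)
def ray(name,px,T=None):
    K,P,m=pose(name,T); d=np.linalg.inv(K)@[px[0],px[1],1]; d=np.array([d[0],-d[1],-d[2]])
    return P[:3,3],P[:3,:3]@d
def atz(name,px,z,T=None):
    o,d=ray(name,px,T); return o+d*(z-o[2])/d[2]
def cloud(name,D,T=None):
    K,P,m=pose(name,T); v,u=np.mgrid[:400,:640]; d=D
    c=np.stack([(u-K[0,2])/K[0,0]*d,-(v-K[1,2])/K[1,1]*d,-d],-1)
    return c@P[:3,:3].T+P[:3,3]
def save(n,im): cv2.imwrite("pics/"+n+".png",im[:,:,::-1])
E
python3 - <<'E'
from h import *
a,D1=get_image("scene");save("scene",a)
b,D2=get_image("top");save("top",b)
np.savez("d.npz",a=a,b=b,D1=D1,D2=D2)
print({k:v for k,v in camera_model("top").items()}, camera_model("wrist"))
for q in ["key","key_grip","holder","jig","jig_seat","plate_top","ring_top","stand","stand_top","media_bottle","agar_bottle","beaker","vial"]:
  for c in ["top","scene"]:
    print(q,c,[(np.round(m["location"]).tolist(),round(m["conf"],2)) for m in finder.mark_of(q,c)][:3])
E
```

```text
pics
{'intrinsics': array([[441.63708481,   0.        , 326.39253594],
       [  0.        , 441.63708481, 191.34675453],
       [  0.        ,   0.        ,   1.        ]]), 'pose': array([[-4.26534236e-03,  9.87289335e-01, -1.58875974e-01,
         3.67855944e+02],
       [-9.99877895e-01, -1.82220088e-03,  1.55201696e-02,
         7.81016897e+01],
       [ 1.50333940e-02,  1.58922773e-01,  9.87176554e-01,
         1.19802836e+03],
       [ 0.00000000e+00,  0.00000000e+00,  0.00000000e+00,
         1.00000000e+00]])} {'intrinsics': array([[329.07091034,   0.        , 327.2019042 ],
       [  0.        , 329.07091034, 199.19378142],
       [  0.        ,   0.        ,   1.        ]]), 'tool_from_camera': array([[-6.19995731e-04,  9.61954894e-01,  2.73207609e-01,
         6.94811326e+01],
       [ 9.99999797e-01,  6.37401325e-04,  2.50515756e-05,
         1.54164032e-01],
       [-1.50044406e-04,  2.73207569e-01, -9.61955093e-01,
        -1.42435066e+02],
       [ 0.00000000e+00,  0.00000000e+00,  0.00000000e+00,
         1.00000000e+00]])}
key top [([451.0, 222.0], 0.58)]
key scene 
[... 534 characters left out ...]
.0, 258.0], 0.51), ([318.0, 265.0], 0.28)]
stand top [([320.0, 258.0], 0.88), ([193.0, 129.0], 0.66), ([270.0, 216.0], 0.62)]
stand scene [([272.0, 211.0], 0.93), ([266.0, 252.0], 0.79), ([290.0, 158.0], 0.75)]
stand_top top [([268.0, 213.0], 0.98), ([190.0, 126.0], 0.83), ([321.0, 258.0], 0.77)]
stand_top scene [([268.0, 205.0], 0.93), ([267.0, 244.0], 0.65), ([286.0, 151.0], 0.61)]
media_bottle top [([374.0, 142.0], 0.63)]
media_bottle scene [([378.0, 227.0], 0.84)]
agar_bottle top [([393.0, 153.0], 0.83)]
agar_bottle scene [([392.0, 244.0], 0.78)]
beaker top [([285.0, 163.0], 0.59)]
beaker scene [([311.0, 197.0], 0.47)]
vial top [([431.0, 168.0], 0.42)]
vial scene [([402.0, 270.0], 0.63)]
```

Run:
```python
from h import *
d=np.load("d.npz"); b=d["b"][90:320,150:520]
save("topcrop",cv2.resize(b,None,fx=2.1,fy=2.1,interpolation=cv2.INTER_CUBIC))
a=d["a"][120:360,180:470]
save("scenecrop",cv2.resize(a,None,fx=2.4,fy=2.4,interpolation=cv2.INTER_CUBIC))
for n,px,z in [("key",(451,222),6),("grip",(460,215),94),("holder",(451,224),0),("jig",(372,236),0),("seat",(372,236),22),("ringtop",(372,233),47),
 ("standA",(320,258),0),("standB",(193,129),0),("standC",(270,216),0),("At",(321,258),26),("Bt",(190,126),26),("Ct",(268,213),26),("media",(374,142),0),("agar",(393,153),0),("beaker",(285,163),0),("vial",(431,168),0)]:
  print(n,atz("top",px,z).round(0))
```

```text
key [ 475. -279.    6.]
grip [ 484. -276.   94.]
holder [ 470. -280.    0.]
jig [438. -64.   0.]
seat [437. -61.  22.]
ringtop [443. -58.  47.]
standA [380.  77.   0.]
standB [738. 432.   0.]
standC [493. 213.   0.]
At [379.  75.  26.]
Bt [739. 433.  26.]
Ct [498. 215.  26.]
media [701. -75.   0.]
agar [ 669. -127.    0.]
beaker [640. 174.   0.]
vial [ 626. -232.    0.]
```

View pics/topcrop.png

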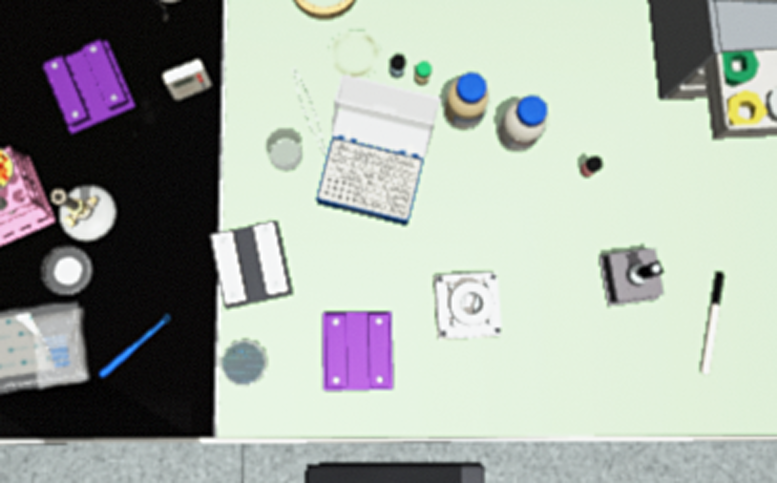

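View pics/scenecrop.png

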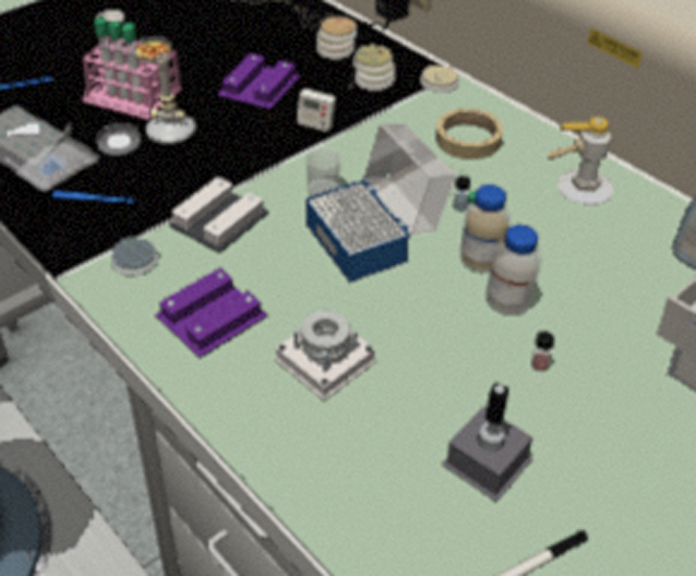

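The key stands in the grey block at full-frame top (451,222), and the jig is at (372,236). The white-railed stand is at (270,215). Things that could be mistaken for these: purple stands at (320,258) and (193,129), the black-ended pen at (490,240), and black-capped vials at (431,168) and (339,120). By the description I choose the grey-block key and the white stand.

Run:
```python
from h import *
T=tool();s=r.read_state();print(T.round(3),s["time"],s["force"])
for p in [(478,-279),(440,-60),(496,214)]:
  print(T[:3,:3].T@(np.array([*p,231])-T[:3,3]))
```

```text
[[-8.99000e-01  4.37000e-01  0.00000e+00  2.84358e+02]
 [ 4.37000e-01  8.99000e-01 -0.00000e+00  5.84510e+02]
 [-0.00000e+00  0.00000e+00 -1.00000e+00  2.31290e+02]
 [ 0.00000e+00  0.00000e+00  0.00000e+00  1.00000e+00]] 1.4 [-0.59383145 -0.70851855 -0.84392578]
[-5.51873382e+02 -6.91796038e+02  3.02278932e-01]
[-4.21900653e+02 -5.11484947e+02  2.99466356e-01]
[-3.52397013e+02 -2.40595220e+02  2.98498085e-01]
```

```bash
python3 -m creep '{"xyz":[[-0.0345,-0.0432,0],[-0.0345,-0.0432,0],[-0.0345,-0.0432,0],[-0.0345,-0.0432,0],[-0.0345,-0.0432,0],[-0.0345,-0.0432,0],[-0.0345,-0.0432,0],[-0.0345,-0.0432,0]],"turn":[[0,0,0],[0,0,0],[0,0,0],[0,0,0],[0,0,0],[0,0,0],[0,0,0],[0,0,0]],"grip":[1,1,1,1,1,1,1,1]}'
python3 -m creep '{"xyz":[[-0.0345,-0.0432,0],[-0.0345,-0.0432,0],[-0.0345,-0.0432,0],[-0.0345,-0.0432,0],[-0.0345,-0.0432,0],[-0.0345,-0.0432,0],[-0.0345,-0.0432,0],[-0.0345,-0.0432,0]],"turn":[[0,0,0],[0,0,0],[0,0,0],[0,0,0],[0,0,0],[0,0,0],[0,0,0],[0,0,0]],"grip":[1,1,1,1,1,1,1,1]}'
python3 -m creep '{"xyz":[[0,0,0],[0,0,0],[0,0,0],[0,0,0],[0,0,0],[0,0,0],[0,0,0]],"turn":[[0,0,0.186],[0,0,0.186],[0,0,0.186],[0,0,0.186],[0,0,0.186],[0,0,0.186],[0,0,0]],"grip":[1,1,1,1,1,1,1]}'
python3 - <<'E'
from h import *
T=tool();print(T.round(3),r.read_state()["joint_pos"])
a,D=get_image("wrist");np.savez("w1.npz",a=a,D=D,T=T);save("w1",a)
for q in ["key_grip","key","holder"]:
  for m in finder.mark_of(q,"wrist")[:2]:
    print(q,m["location"],m["conf"],atz("wrist",m["location"],{"key_grip":94,"key":6,"holder":0}[q],T).round(1))
E
```

```text
time: 2.4
ee_pos: [381.5, 151.4, 231.6]
tcp_rot: [0.001, 0.224, 0.975, 0.0]
force: [0.4, -0.5, 0.0]
grip_width: 1.0
gripper_force: 0.0
time: 3.4
ee_pos: [478.5, -280.5, 231.5]
tcp_rot: [0.0, 0.225, 0.974, -0.0]
force: [0.2, 0.4, 1.0]
grip_width: 0.997
gripper_force: 0.0
time: 4.28
ee_pos: [478.3, -278.5, 231.4]
tcp_rot: [0.0, 0.706, 0.709, 0.0]
force: [-0.4, -0.7, -0.1]
grip_width: 1.004
gripper_force: 0.0
[[-4.00000e-03  1.00000e+00  0.00000e+00  4.78346e+02]
 [ 1.00000e+00  4.00000e-03 -0.00000e+00 -2.78526e+02]
 [-0.00000e+00  0.00000e+00 -1.00000e+00  2.31386e+02]
 [ 0.00000e+00  0.00000e+00  0.00000e+00  1.00000e+00]] [-7.32132453e-01  1.96557965e-02  1.80632192e+00 -6.14114966e-07
  1.31549347e+00 -7.36304101e-01]
key_grip [326.0, 183.5] 0.81 [ 477.2 -274.2   94. ]
key [328.0, 166.6] 0.64 [ 479.1 -275.1    6. ]
holder [326.1, 164.8] 0.98 [ 477.  -274.1    0. ]
```

View pics/w1.png

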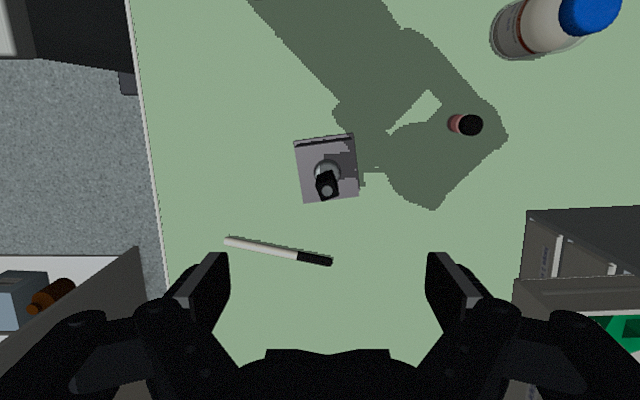

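Run:
```python
from h import *
d=np.load("w1.npz");T=d["T"];C=cloud("wrist",d["D"],T);a=d["a"]
def rect(name,m):
    p=C[m][:,:2].astype(np.float32);c=cv2.minAreaRect(p);print(name,m.sum(),c,C[m][:,2].mean())
near=(abs(C[...,0]-478)<60)&(abs(C[...,1]+276)<60)&(d["D"]>0)
z=C[...,2]
rect("grip",near&(z>104)&(z<125));rect("grip2",near&(z>111)&(z<125)); rect("holder",near&(z>33)&(z<44))
save("w1c",cv2.resize(a[120:220,276:376],(600,600),interpolation=cv2.INTER_CUBIC))
```

```text
grip 414 ((477.9615173339844, -275.25933837890625), (16.18291664123535, 16.08540153503418), 21.015146255493164) 113.54533020731463
grip2 375 ((477.9107360839844, -275.25189208984375), (16.122268676757812, 16.062498092651367), 20.50953483581543) 114.15958726308266
holder 2505 ((478.0299987792969, -275.4736328125), (60.11444854736328, 60.274696350097656), 8.137197494506836) 37.90605681609124
```

View pics/w1c.png

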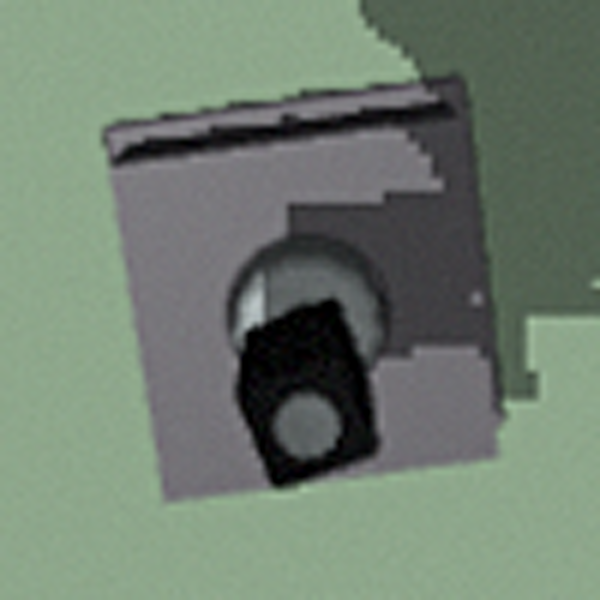

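The close crop shows the black square grip in the grey block: top face at about crop (310,440), yaw +20.5°, z 114 and 16x16 mm. All of that matches the key.

```bash
python3 -m creep '{"xyz":[[0.0032,0,0],[0,0,0],[0,0,0.03],[0,0,0.04],[0,0,0.04],[0,0,0.03],[0,0,0.0165],[0,0,0]],"turn":[[0,0,-0.177],[0,0,-0.177],[0,0,0],[0,0,0],[0,0,0],[0,0,0],[0,0,0],[0,0,0]],"grip":[1,1,1,1,1,1,1,1]}'
python3 -m creep '{"xyz":[[0,0,0],[0,0,0],[0,0,0],[0,0,0],[0,0,0],[0,0,0],[0,0,0]],"turn":[[0,0,0],[0,0,0],[0,0,0],[0,0,0],[0,0,0],[0,0,0],[0,0,0]],"grip":[-1,-1,-1,-1,-1,-1,-1]}' 60
```

```text
time: 5.48
ee_pos: [477.9, -275.0, 74.0]
tcp_rot: [-0.001, 0.571, 0.821, 0.0]
force: [-0.3, -0.2, 0.9]
grip_width: 0.996
gripper_force: 0.0
time: 6.35
ee_pos: [478.6, -275.6, 75.4]
tcp_rot: [0.0, 0.571, 0.821, -0.0]
force: [-1.8, 1.0, 5.2]
grip_width: 0.18
gripper_force: 58.8
```

```bash
python3 -m creep '{"xyz":[[0,0,-0.008],[0,0,-0.019],[0,0,-0.019],[0,0,-0.019],[0.0232,0.0046,0],[0.0348,0.0069,0],[0.0348,0.0069,0],[0.0348,0.0069,0],[0.0116,0.0023,0],[0,0,0]],"turn":[[0,0,0],[0,0,0],[0,0,0],[0,0,0],[0,0,0],[0,0,0],[0,0,0],[0,0,0],[0,0,0],[0,0,0]],"grip":[-1,-1,-1,-1,-1,-1,-1,-1,-1,-1]}'
python3 - <<'E'
from h import *
T=tool();print(T.round(3))
a,D=get_image("wrist");np.savez("w2.npz",a=a,D=D,T=T);save("w2",a)
for q in ["jig_seat","plate_top","ring_top"]:
  for m in finder.mark_of(q,"wrist")[:2]:
    print(q,m["location"],m["conf"],atz("wrist",m["location"],{"jig_seat":22,"plate_top":29,"ring_top":47}[q],T).round(1))
s,D=get_image("scene");np.savez("s2.npz",a=s,D=D)
P=camera_model("scene");W=np.linalg.inv(np.array(P["pose"]))@[*T[:3,3]-[0,0,50],1];K=np.array(P["intrinsics"])
u=K@[W[0],-W[1],-W[2]];u=(u/u[2])[:2];print(u,-W[2],np.array(P["pose"])[:3,3])
x,y=u.round().astype(int)
L=cv2.resize(s[y-35:y+25,x-30:x+30],(400,400),interpolation=cv2.INTER_CUBIC)
p=(327,120);Rr=cv2.resize(a[40:180,257:397],(400,400),interpolation=cv2.INTER_CUBIC)
save("c2",np.hstack([L,Rr]))
E
```

```text
time: 7.6
ee_pos: [455.3, -134.3, 139.6]
tcp_rot: [-0.0, 0.57, 0.822, -0.0]
force: [0.4, -0.3, -1.0]
grip_width: 0.175
gripper_force: 58.9
[[-3.50000e-01  9.37000e-01 -0.00000e+00  4.55326e+02]
 [ 9.37000e-01  3.50000e-01  0.00000e+00 -1.34340e+02]
 [ 0.00000e+00 -0.00000e+00 -1.00000e+00  1.39556e+02]
 [ 0.00000e+00  0.00000e+00  0.00000e+00  1.00000e+00]]
plate_top [609.5, 206.5] 0.36 [670.9 -62.9  29. ]
plate_top [341.8, 103.6] 0.28 [440.5 -64.   29. ]
[337.60006862 259.3989204 ] 1033.6516856490164 [ -48.1186024  -636.14492704  855.31544784]
```

View pics/c2.png

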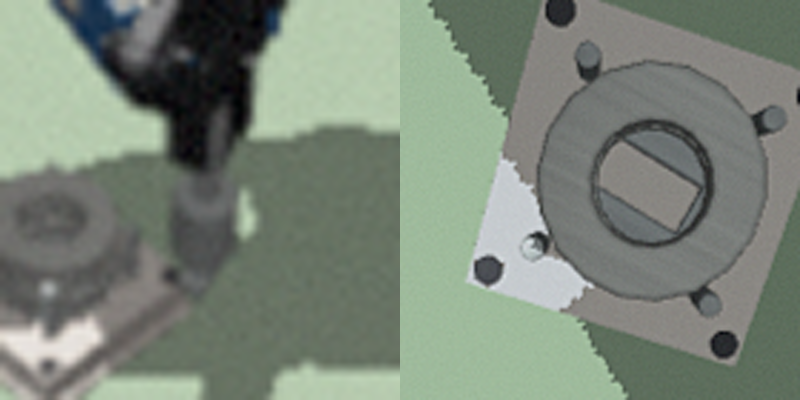

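Right crop: the plate slot shows through the rings at about (648,185), running from upper left to lower right at roughly -10° in world. Left crop: the key's foot can't be told from this angle. I'll turn the key to face the scene camera squarely.

```bash
python3 -m creep '{"xyz":[[0,0,-0.02],[0,0,-0.02],[0,0,0],[0,0,0]],"turn":[[0,0,-0.143],[0,0,-0.143],[0,0,-0.142],[0,0,0]],"grip":[-1,-1,-1,-1]}'
python3 - <<'E'
from h import *
d=np.load("w2.npz");T0=d["T"];C=cloud("wrist",d["D"],T0);z=C[...,2]
near=(np.hypot(C[...,0]-440,C[...,1]+63)<60)&(d["D"]>0)
def rect(n,m):
    p=C[m];print(n,m.sum(),cv2.minAreaRect(p[:,:2].astype(np.float32)),p[:,2].mean().round(1))
rt=near&(z>52)&(z<60);c,rad=cv2.minEnclosingCircle(C[rt][:,:2].astype(np.float32));print("ring",c,rad,C[rt][:,2].mean())
hole=np.hypot(C[...,0]-c[0],C[...,1]-c[1])<13.5
rect("well",hole&(z<24)&near); rect("jig",near&(z<27)&(z>16)&~hole)
m=hole&near&(z<24); print(np.percentile(z[m],[5,50,95]),"plate z",np.median(z[hole&(z>25)&(z<35)]))
w=C[m][:,:2];q=w-w.mean(0);ev,V=np.linalg.eigh(q.T@q);print("pca ang",np.degrees(np.arctan2(V[1,1],V[0,1])),w.mean(0),np.sqrt(ev/len(w)*12))
T=tool();print(T.round(3))
s,D=get_image("scene");np.savez("s3.npz",a=s,D=D)
P=camera_model("scene");W=np.linalg.inv(np.array(P["pose"]))@[*T[:3,3]-[0,0,55],1];K=np.array(P["intrinsics"])
u=K@[W[0],-W[1],-W[2]];x,y=(u/u[2])[:2].round().astype(int)
save("c3",cv2.resize(s[y-20:y+20,x-20:x+20],(480,480),interpolation=cv2.INTER_CUBIC))
E
```

```text
time: 8.35
ee_pos: [455.8, -135.8, 179.9]
tcp_rot: [0.0, 0.385, 0.923, -0.0]
force: [-0.2, 0.0, -0.8]
grip_width: 0.179
gripper_force: 58.9
ring (441.8731994628906, -64.25538635253906) 26.914047241210938 55.73303402486383
well 565 ((442.060302734375, -63.785240173339844), (13.703227996826172, 26.328426361083984), 80.45745849609375) 6.0
jig 5373 ((441.93170166015625, -64.18925476074219), (78.3258056640625, 78.17449188232422), 3.0040972232818604) 22.0
[4.72911111 5.93922746 7.06544018] plate z 28.817170382633094
pca ang 169.82198461153024 [442.0074913  -63.77117846] [13.5421715 25.6842708]
[[  -0.704    0.71     0.     455.795]
 [   0.71     0.704   -0.    -135.814]
 [  -0.       0.      -1.     179.915]
 [   0.       0.       0.       1.   ]]
```

View pics/c3.png

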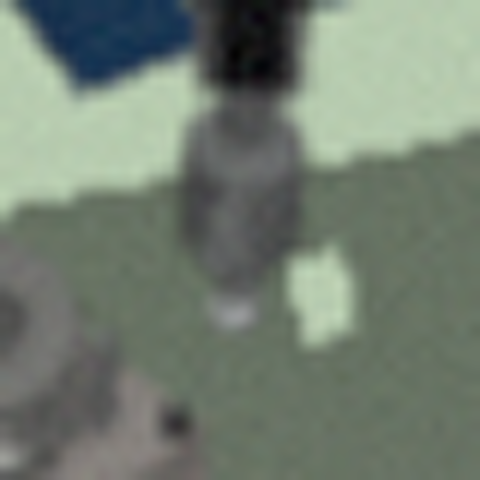

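Foot at crop (232,308) is only about 45 px wide against the 120 px drum, so it's end-on. The foot's long axis therefore lies along tool y. Next I check the held key's offset in the same wrist image that gave the slot.

Run:
```python
from h import *
from scipy.optimize import least_squares
d=np.load("w2.npz");T=d["T"];C=cloud("wrist",d["D"],T)
t=(C-T[:3,3])@T[:3,:3]   # tool coords
n=(np.hypot(t[...,0],t[...,1])<20)&(d["D"]>0)
for lo,hi in[(28,38),(38,48),(48,53)]:
    m=n&(t[...,2]>lo)&(t[...,2]<hi);p=t[m]
    f=least_squares(lambda q:np.hypot(p[:,0]-q[0],p[:,1]-q[1])-12.5,[0,0],loss="soft_l1")
    print(lo,hi,m.sum(),f.x,f.cost,p.min(0),p.max(0))
m=n&(t[...,2]>15)&(t[...,2]<30);print(np.histogram(t[m][:,2],15))
```

```text
28 38 213 [0.13364468 0.08733444] 3.936885477357743 [  1.01468974 -11.98465343  28.13766469] [13.00240475 12.44424797 37.97124231]
38 48 184 [0.15888976 0.049033  ] 3.3371986441815222 [  1.84086381 -11.97388222  38.0443374 ] [13.13971858 12.2206266  47.97317847]
48 53 55 [0.12923774 0.06605147] 1.1558852988735708 [  1.55956861 -11.78356315  48.03822643] [12.93828171 12.29676668 51.53663137]
(array([ 10,  15,  14,  11,  11,  13,  12,  50, 264, 328,  97,  37,  27,
        18,  28]), array([15.0846298 , 16.07826632, 17.07190284, 18.06553936, 19.05917588,
       20.0528124 , 21.04644892, 22.04008543, 23.03372195, 24.02735847,
       25.02099499, 26.01463151, 27.00826803, 28.00190455, 28.99554107,
       29.98917758]))
```

```bash
python3 -m creep '{"xyz":[[0,0,0],[0,0,0],[0,0,0],[0,0,0],[0,0,0],[0,0,0],[0.0228,-0.0087,0],[0.0228,-0.0087,0],[0.023,-0.0086,0],[0,0,0]],"turn":[[0,0,0.159],[0,0,0.159],[0,0,0.159],[0,0,0.159],[0,0,0.159],[0,0,0.159],[0,0,0],[0,0,0],[0,0,0],[0,0,0]],"grip":[-1,-1,-1,-1,-1,-1,-1,-1,-1,-1]}'
python3 - <<'E'
from h import *
T=tool();print(T.round(4),r.read_state()["force"],T[:3,:3].T@(np.array([442.0,-63.8,0])-T[:3,3]))
E
```

```text
time: 9.65
ee_pos: [441.2, -62.4, 179.3]
tcp_rot: [-0.0, 0.765, 0.645, -0.0]
force: [-0.3, -0.7, -0.5]
grip_width: 0.18
gripper_force: 58.9
[[ 1.691000e-01  9.856000e-01 -9.000000e-04  4.412154e+02]
 [ 9.856000e-01 -1.691000e-01  3.000000e-04 -6.236130e+01]
 [ 1.000000e-04 -9.000000e-04 -1.000000e+00  1.792529e+02]
 [ 0.000000e+00  0.000000e+00  0.000000e+00  1.000000e+00]] [-0.34266201 -0.65647619 -0.52784869] [ -1.31154006   1.18322716 179.25172902]
```

```bash
python3 -m creep '{"xyz":[[-0.0012,0.0011,0],[0,0,0.01],[0,0,0.02],[0,0,0.012],[0,0,0],[0,0,0]],"turn":[[0,0,0],[0,0,0],[0,0,0],[0,0,0],[0,0,0],[0,0,0]],"grip":[-1,-1,-1,-1,-1,-1]}'
python3 - <<'E'
from h import *
p=[];f=[]
for _ in range(8): 
    T=tool();p.append(T[:3,3]);f.append(r.read_state()["force"]); get_image("wrist")
print(np.mean(p,0),np.std(p,0),np.mean(f,0),np.degrees(np.arctan2(T[1,1],T[0,1])),T[:3,:3].T@(np.array([442.0,-63.8,0])-np.mean(p,0)))
E
```

```text
time: 10.4
ee_pos: [442.9, -64.9, 138.2]
tcp_rot: [0.0, 0.765, 0.644, 0.0]
force: [-0.6, -0.3, -1.4]
grip_width: 0.176
gripper_force: 58.9
[442.96202214 -64.78067647 138.3596927 ] [0.1183757  0.09161558 0.14943293] [-0.32726014 -0.00324653 -0.77630159] -9.736450036119926 [  0.82493708  -1.20973171 138.35876483]
```

```bash
python3 -m creep '{"xyz":[[0.0008,-0.0012,0],[0,0,0],[0,0,0.008],[0,0,0.008],[0,0,0.008],[0,0,0.007],[0,0,0],[0,0,0]],"turn":[[0,0,0],[0,0,0],[0,0,0],[0,0,0],[0,0,0],[0,0,0],[0,0,0],[0,0,0]],"grip":[-1,-1,-1,-1,-1,-1,-1,-1]}'
python3 -m creep '{"xyz":[[0,0,0.003],[0,0,0.002],[0,0,0.001],[0,0,0.001],[0,0,0]],"turn":[[0,0,0],[0,0,0],[0,0,0],[0,0,0],[0,0,0]],"grip":[-1,-1,-1,-1,-1]}'
```

```text
time: 11.8
ee_pos: [441.6, -63.7, 106.9]
tcp_rot: [0.0, 0.765, 0.645, 0.0]
force: [0.1, -0.4, -0.8]
grip_width: 0.177
gripper_force: 58.9
time: 12.42
ee_pos: [441.5, -63.6, 99.7]
tcp_rot: [-0.0, 0.765, 0.645, -0.0]
force: [0.3, -0.1, -0.8]
grip_width: 0.181
gripper_force: 58.9
```

Free so far; now I feel gently around plate height (TCP 98).

```bash
python3 -m creep '{"xyz":[[0,0,0.001],[0,0,0.001],[0,0,0.001],[0,0,0.001],[0,0,0]],"turn":[[0,0,0],[0,0,0],[0,0,0],[0,0,0],[0,0,0]],"grip":[-1,-1,-1,-1,-1]}'
```

```text
time: 13.05
ee_pos: [441.4, -63.6, 95.7]
tcp_rot: [-0.0, 0.765, 0.645, -0.0]
force: [-0.9, -0.1, -1.7]
grip_width: 0.178
gripper_force: 58.9
```

The foot is in the slot (26.7 mm, below the plate's upper face at 29 mm, with no force). Carrying on down.

```bash
python3 -m creep '{"xyz":[[0,0,0.002],[0,0,0.002],[0,0,0.002],[0,0,0.002],[0,0,0.001],[0,0,0]],"turn":[[0,0,0],[0,0,0],[0,0,0],[0,0,0],[0,0,0],[0,0,0]],"grip":[-1,-1,-1,-1,-1,-1]}'
python3 -m creep '{"xyz":[[0,0,0.001],[0,0,0.0007],[0,0,0.0005],[0,0,0]],"turn":[[0,0,0],[0,0,0],[0,0,0],[0,0,0]],"grip":[-1,-1,-1,-1]}'
```

```text
time: 13.8
ee_pos: [441.6, -63.6, 86.7]
tcp_rot: [0.0, 0.765, 0.645, -0.0]
force: [-0.7, 0.9, -2.2]
grip_width: 0.178
gripper_force: 58.8
time: 14.3
ee_pos: [441.6, -63.6, 84.6]
tcp_rot: [0.0, 0.765, 0.645, 0.0]
force: [1.1, 0.8, -1.1]
grip_width: 0.18
gripper_force: 58.8
```

```bash
python3 -m creep '{"xyz":[[0,0,0.0005],[0,0,0.0003],[0,0,0],[0,0,0]],"turn":[[0,0,0],[0,0,0],[0,0,0],[0,0,0]],"grip":[-1,-1,-1,-1]}'
python3 -m creep '{"xyz":[[0,0,0.0003],[0,0,0.0003],[0,0,0],[0,0,0]],"turn":[[0,0,0],[0,0,0],[0,0,0],[0,0,0]],"grip":[-1,-1,-1,-1]}'
```

```text
time: 14.8
ee_pos: [441.6, -63.6, 83.9]
tcp_rot: [0.0, 0.765, 0.645, 0.0]
force: [-0.3, 0.3, -0.6]
grip_width: 0.179
gripper_force: 59.1
time: 15.3
ee_pos: [441.7, -63.7, 83.8]
tcp_rot: [-0.0, 0.765, 0.645, -0.0]
force: [-2.2, 1.3, 6.5]
grip_width: 0.18
gripper_force: 59.9
```

Contact at about 83.9 (7 N), so the key is fully down. I lift 1.1 mm into the free play and turn it.

```bash
python3 -m creep '{"xyz":[[0,0,-0.0011],[0,0,0],[0,0,0],[0,0,0],[0,0,0],[0,0,0]],"turn":[[0,0,0],[0,0,0],[0,0,-0.12],[0,0,-0.12],[0,0,-0.12],[0,0,0]],"grip":[-1,-1,-1,-1,-1,-1]}'; python3 -c "
from h import *
print(r.read_state()['moment'])"
```

```text
time: 16.05
ee_pos: [441.5, -63.6, 84.1]
tcp_rot: [0.0, 0.637, 0.771, -0.0]
force: [0.3, -0.2, -1.5]
grip_width: 0.179
gripper_force: 58.8
[-0.17964303 -0.11974337 -0.02514637]
```

```bash
python3 -m creep '{"xyz":[[0,0,0],[0,0,0],[0,0,0],[0,0,0],[0,0,0],[0,0,0],[0,0,0],[0,0,0],[0,0,0]],"turn":[[0,0,-0.15],[0,0,-0.15],[0,0,-0.15],[0,0,-0.15],[0,0,-0.15],[0,0,-0.15],[0,0,-0.15],[0,0,-0.15],[0,0,0]],"grip":[-1,-1,-1,-1,-1,-1,-1,-1,-1]}'; python3 -c "
from h import *
s=r.read_state();T=tool();print(s['moment'],np.degrees(np.arctan2(T[1,1],T[0,1])),s['joint_pos'])"
```

```text
time: 17.18
ee_pos: [441.4, -63.5, 84.1]
tcp_rot: [-0.0, 0.092, 0.996, 0.0]
force: [0.6, -0.3, -0.5]
grip_width: 0.18
gripper_force: 58.9
[-0.09352759 -0.053967   -0.01651147] 79.45239001869331 [-3.98216008e-01 -4.31413859e-02  2.16581018e+00  4.47933824e-07
  1.01924353e+00 -1.78492206e+00]
```

```bash
python3 -m creep '{"xyz":[[0,0,-0.0005],[0,0,-0.0005],[0,0,-0.0005],[0,0,-0.0005],[0,0,-0.0007],[0,0,-0.001],[0,0,-0.001],[0,0,-0.001],[0,0,0],[0,0,0]],"turn":[[0,0,0],[0,0,0],[0,0,0],[0,0,0],[0,0,0],[0,0,0],[0,0,0],[0,0,0],[0,0,0],[0,0,0]],"grip":[-1,-1,-1,-1,-1,-1,-1,-1,-1,-1]}'
```

```text
time: 18.42
ee_pos: [441.5, -63.6, 90.0]
tcp_rot: [-0.0, 0.09, 0.996, -0.0]
force: [0.6, 0.2, -3.5]
grip_width: 0.184
gripper_force: 58.8
```

```bash
python3 -m creep '{"xyz":[[0,0,-0.002],[0,0,-0.003],[0,0,-0.004],[0,0,-0.005],[0,0,-0.006],[0,0,-0.007],[0,0,-0.007],[0,0,-0.006],[0,0,-0.004],[0,0,-0.002]],"turn":[[0,0,0],[0,0,0],[0,0,0],[0,0,0],[0,0,0],[0,0,0],[0,0,0],[0,0,0],[0,0,0],[0,0,0]],"grip":[-1,-1,-1,-1,-1,-1,-1,-1,-1,-1]}'
python3 - <<'E'
from h import *
T=tool();s,D=get_image("scene")
P=camera_model("scene");W=np.linalg.inv(np.array(P["pose"]))@[*T[:3,3]-[0,0,45],1];K=np.array(P["intrinsics"])
u=K@[W[0],-W[1],-W[2]];x,y=(u/u[2])[:2].round().astype(int)
save("c4",cv2.resize(s[y-35:y+35,x-35:x+35],(560,560),interpolation=cv2.INTER_CUBIC))
d=np.load("d.npz");C=cloud("top",d["D2"]);z=C[...,2]
n=(np.hypot(C[...,0]-496,C[...,1]-214)<80)&(d["D2"]>0)
for lo,hi in[(20,33),(2.5,12)]:
    m=(n&(z>lo)&(z<hi)).astype(np.uint8)
    if lo<10: m=cv2.morphologyEx(m,cv2.MORPH_OPEN,np.ones((3,3),np.uint8))
    k,L,st,_=cv2.connectedComponentsWithStats(m)
    for i in range(1,k):
        if st[i,4]>60: print(lo,st[i,4],cv2.minAreaRect(C[L==i][:,:2].astype(np.float32)),np.median(z[L==i]))
E
```

```text
time: 19.68
ee_pos: [441.6, -63.6, 136.3]
tcp_rot: [0.0, 0.09, 0.996, -0.0]
force: [-0.2, -0.4, -3.5]
grip_width: 0.181
gripper_force: 58.7
20 330 ((499.58349609375, 187.6753387451172), (90.0986099243164, 26.239187240600586), 12.488934516906738) 26.327847851960655
20 335 ((487.9869384765625, 240.3822021484375), (89.96633911132812, 26.233423233032227), 12.658501625061035) 26.50836660585105
2.5 342 ((493.2390441894531, 215.21632385253906), (99.55899810791016, 27.089134216308594), 12.70039176940918) 6.8621473404379
```

View pics/c4.png

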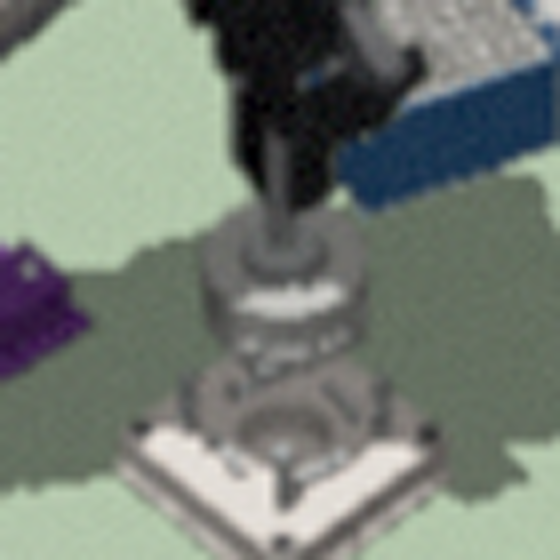

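The stack hangs as one unit on the key above the jig (rim at crop (285,260-340)), with the jig below at (285,400). I carry it smoothly towards the stand and stop short for a closer look.

```bash
python3 -m creep '{"xyz":[[-0.0001,0.0015,0],[-0.0002,0.004,0],[-0.0004,0.007,0],[-0.0006,0.010,0],[-0.0007,0.012,0],[-0.0008,0.014,0],[-0.0008,0.014,0],[-0.0008,0.014,0],[-0.0008,0.014,0],[-0.0008,0.014,0]],"turn":[[0,0,0],[0,0,0],[0,0,0],[0,0,0],[0,0,0],[0,0,0],[0,0,0],[0,0,0],[0,0,0],[0,0,0]],"grip":[-1,-1,-1,-1,-1,-1,-1,-1,-1,-1]}'
python3 -m creep '{"xyz":[[-0.0008,0.014,0],[-0.0008,0.014,0],[-0.0007,0.013,0],[-0.0006,0.011,0],[-0.0005,0.009,0],[-0.0004,0.007,0],[-0.0003,0.005,0],[-0.0002,0.0035,0],[-0.0001,0.002,0],[0,0.0005,0]],"turn":[[0,0,0],[0,0,0],[0,0,0],[0,0,0],[0,0,0],[0,0,0],[0,0,0],[0,0,0],[0,0,0],[0,0,0]],"grip":[-1,-1,-1,-1,-1,-1,-1,-1,-1,-1]}'
python3 - <<'E'
from h import *
T=tool();a,D=get_image("wrist");print(T[:3,3])
b,D2=get_image("top")
C=cloud("wrist",D,T);z=C[...,2]
n=(np.hypot(C[...,0]-494,C[...,1]-215)<75)&(D>0)
for lo,hi in[(22,30),(3,10)]:
    m=cv2.morphologyEx((n&(z>lo)&(z<hi)).astype(np.uint8),cv2.MORPH_OPEN,np.ones((3,3),np.uint8))
    k,L,st,_=cv2.connectedComponentsWithStats(m)
    for i in range(1,k):
        if st[i,4]>100: print(lo,st[i,4],cv2.minAreaRect(C[L==i][:,:2].astype(np.float32)),np.median(z[L==i]))
Ct=cloud("top",D2);j=(np.hypot(Ct[...,0]-441,Ct[...,1]+63)<60)&(D2>0)
print("jig z hist",np.histogram(Ct[j][:,2],[-5,3,12,18,25,30,35,40,45,60,200]))
m=(j&(Ct[...,2]>17)&(Ct[...,2]<28));print(cv2.minAreaRect(Ct[m][:,:2].astype(np.float32)))
save("c5",np.vstack([cv2.resize(b[196:276,292:452],(640,320),interpolation=cv2.INTER_CUBIC),a[100:380]])[:600])
E
```

```text
time: 20.98
ee_pos: [466.4, 39.1, 136.0]
tcp_rot: [0.0, 0.09, 0.996, -0.0]
force: [-0.3, 0.3, -3.8]
grip_width: 0.179
gripper_force: 58.6
time: 22.22
ee_pos: [484.7, 115.0, 136.0]
tcp_rot: [0.0, 0.09, 0.996, -0.0]
force: [0.0, -0.1, -2.9]
grip_width: 0.177
gripper_force: 58.6
[484.74557796 115.03557904 136.00201085]
22 3784 ((490.2253723144531, 239.7603302001953), (90.4372787475586, 27.4340877532959), 12.195047378540039) 25.853549042865765
22 3497 ((501.4289855957031, 186.81312561035156), (89.65677642822266, 26.226428985595703), 12.265876770019531) 25.884654351330227
3 4725 ((496.0242919921875, 212.86972045898438), (100.39224243164062, 89.26881408691406), 12.335613250732422) 5.926201877021242
jig z hist (array([530, 224,  30, 584, 137,   5,   1,   2,  19,   0]), array([ -5,   3,  12,  18,  25,  30,  35,  40,  45,  60, 200]))
((439.54278564453125, -63.176273345947266), (77.83893585205078, 78.59603881835938), 2.965204954147339)
```

View pics/c5.png

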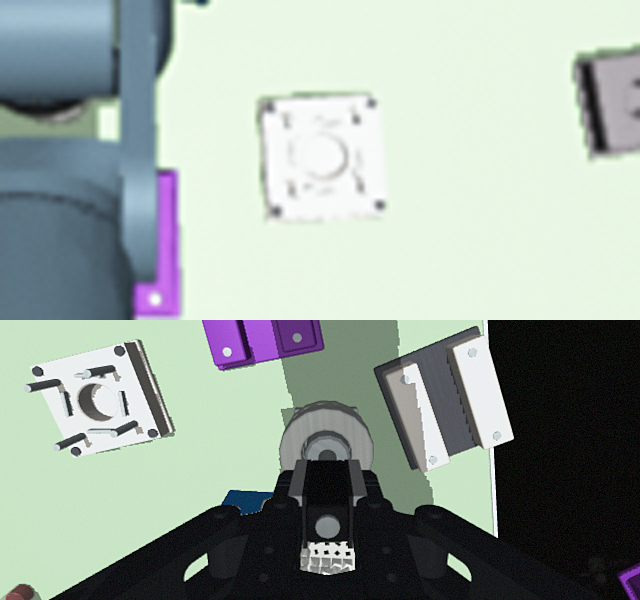

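Wrist view: the jig is empty at (100,400). The three-ring stack hangs level at (327,440), and the white stand is at (445,405). Stand centre is (496,213), yaw 12.3°, and the two cameras agree.

```bash
python3 -m creep '{"xyz":[[0.0001,0.0015,0],[0.0003,0.004,0],[0.0005,0.007,0],[0.0007,0.010,0],[0.0008,0.012,0],[0.0009,0.013,0],[0.0009,0.013,0],[0.0008,0.012,0],[0.0007,0.010,0],[0.0005,0.007,0]],"turn":[[0,0,0],[0,0,0],[0,0,0],[0,0,0],[0,0,0],[0,0,0],[0,0,0],[0,0,0],[0,0,0],[0,0,0]],"grip":[-1,-1,-1,-1,-1,-1,-1,-1,-1,-1]}'
python3 -m creep '{"xyz":[[0.0003,0.005,0],[0.0001,0.003,0],[0,0.0011,0],[0,0,0],[0,0,0],[0,0,0],[0,0,0],[0,0,0],[0,0,0]],"turn":[[0,0,0],[0,0,0],[0,0,-0.02],[0,0,-0.035],[0,0,-0.045],[0,0,-0.04],[0,0,-0.02],[0,0,0],[0,0,0]],"grip":[-1,-1,-1,-1,-1,-1,-1,-1,-1]}'
python3 -c "
from h import *
T=tool();print(np.degrees(np.arctan2(T[1,1],T[0,1])),T[:3,:3].T@(np.array([496.0,213.1,0])-T[:3,3]))"
```

```text
time: 23.58
ee_pos: [494.8, 204.8, 136.0]
tcp_rot: [-0.0, 0.09, 0.996, -0.0]
force: [0.0, 0.3, -2.9]
grip_width: 0.18
gripper_force: 58.8
time: 24.7
ee_pos: [496.0, 213.1, 136.0]
tcp_rot: [-0.0, 0.01, 1.0, -0.0]
force: [-0.2, -0.1, -2.9]
grip_width: 0.175
gripper_force: 58.7
88.79703426029319 [-3.37832947e-02 -3.56475778e-02  1.35983084e+02]
```

```bash
python3 -m creep '{"xyz":[[0,0,0.0015],[0,0,0.004],[0,0,0.006],[0,0,0.007],[0,0,0.007],[0,0,0.006],[0,0,0.005],[0,0,0.004],[0,0,0.002],[0,0,0.0005]],"turn":[[0,0,0],[0,0,0],[0,0,0],[0,0,0],[0,0,0],[0,0,0],[0,0,0],[0,0,0],[0,0,0],[0,0,0]],"grip":[-1,-1,-1,-1,-1,-1,-1,-1,-1,-1]}'
python3 -m creep '{"xyz":[[0,0,0.0006],[0,0,0.0006],[0,0,0.0006],[0,0,0.0006],[0,0,0.0006],[0,0,0.0006],[0,0,0.0004],[0,0,0],[0,0,0]],"turn":[[0,0,0],[0,0,0],[0,0,0],[0,0,0],[0,0,0],[0,0,0],[0,0,0],[0,0,0],[0,0,0]],"grip":[-1,-1,-1,-1,-1,-1,-1,-1,-1]}'
```

```text
time: 25.95
ee_pos: [496.0, 213.2, 93.0]
tcp_rot: [-0.0, 0.01, 1.0, 0.0]
force: [-0.4, 0.3, -3.4]
grip_width: 0.182
gripper_force: 58.7
time: 27.08
ee_pos: [496.2, 213.2, 89.2]
tcp_rot: [0.0, 0.01, 1.0, 0.0]
force: [-0.3, -0.1, -0.3]
grip_width: 0.181
gripper_force: 58.7
```

```bash
python3 -m creep '{"xyz":[[0,0,0.0004],[0,0,0.0004],[0,0,0.0003],[0,0,0],[0,0,0]],"turn":[[0,0,0],[0,0,0],[0,0,0],[0,0,0],[0,0,0]],"grip":[-1,-1,-1,-1,-1]}'
python3 -m creep '{"xyz":[[0,0,0.0003],[0,0,0.0002],[0,0,0],[0,0,0]],"turn":[[0,0,0],[0,0,0],[0,0,0],[0,0,0]],"grip":[-1,-1,-1,-1]}'
```

```text
time: 27.7
ee_pos: [496.0, 213.2, 87.9]
tcp_rot: [0.0, 0.01, 1.0, -0.0]
force: [0.1, -0.8, -0.4]
grip_width: 0.179
gripper_force: 58.9
time: 28.2
ee_pos: [496.1, 213.2, 87.8]
tcp_rot: [0.0, 0.01, 1.0, -0.0]
force: [-1.4, -1.3, 5.1]
grip_width: 0.177
gripper_force: 59.6
```

```bash
python3 -m creep '{"xyz":[[0,0,0],[0,0,0],[0,0,0],[0,0,0],[0,0,0],[0,0,0]],"turn":[[0,0,0],[0,0,0],[0,0,0],[0,0,0],[0,0,0],[0,0,0]],"grip":[-0.5,-0.3,0,0.3,0.3,0.3]}'
python3 -m creep '{"xyz":[[0,0,-0.003],[0,0,-0.01],[0,0,-0.02],[0,0,-0.03],[0,0,-0.03],[0,0,-0.03],[0,0,-0.01],[0,0,0],[0,0,0]],"turn":[[0,0,0],[0,0,0],[0,0,0],[0,0,0],[0,0,0],[0,0,0],[0,0,0],[0,0,0],[0,0,0]],"grip":[0.3,0.3,0.3,0.3,0.3,0.3,0.3,0.3,0.3]}'
python3 - <<'E'
from h import *
T=tool();a,D=get_image("wrist");save("w6",a)
C=cloud("wrist",D,T);z=C[...,2];n=(np.hypot(C[...,0]-496,C[...,1]-213)<45)&(D>0)
m=n&(z>100)&(z<112);print("grip top",cv2.minAreaRect(C[m][:,:2].astype(np.float32)),C[m][:,2].max())
m=n&(z>55)&(z<63);print("ring top",cv2.minEnclosingCircle(C[m][:,:2].astype(np.float32)),np.percentile(C[m][:,2],[5,50,95]))
m=n&(z>120)&(z<135);print(cv2.minAreaRect(C[m][:,:2].astype(np.float32)) if m.any() else 0)
E
```

```text
time: 28.95
ee_pos: [496.0, 213.2, 87.4]
tcp_rot: [-0.0, 0.01, 1.0, 0.0]
force: [-0.6, -0.7, 0.3]
grip_width: 0.652
gripper_force: 0.0
time: 30.08
ee_pos: [495.2, 213.0, 218.9]
tcp_rot: [-0.001, 0.01, 1.0, -0.0]
force: [-0.1, 0.0, -0.2]
grip_width: 0.656
gripper_force: 0.0
grip top ((487.94512939453125, 213.5397491455078), (1.0511473417282104, 15.295570373535156), 0.32833603024482727) 111.88148608741818
ring top ((496.1851806640625, 212.89236450195312), 26.888551712036133) [58.20813889 59.83279488 61.36301485]
((495.5897216796875, 213.40953063964844), (15.863911628723145, 16.018545150756836), 88.80340576171875)
```

View pics/w6.png

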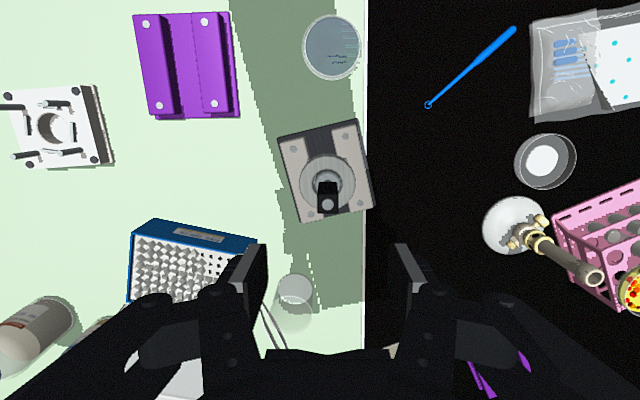

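The stack sits level in the middle of the stand at about (327,180) and the key stands upright at (328,200): ring top at z 60, key top centred to within 1 mm. The gripper is clear of everything.

```bash
python3 -c "
from rig import job
print(job.sign_off())"
```

```text
the job is handed in; nothing more can be done
None
```

I set the plate and all three rings down together in the middle of the white drying stand, left the key standing upright in them, and handed the job in at about 30 s; contact forces stayed under about 7 N.

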